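# Focus the inspection camera and show it the foot of a glass tube

## Robot

A 6-joint arm with a two-finger parallel gripper is mounted at the origin on the work surface. World frame = base frame: x ahead of the robot, y to its left, z up, the work surface at z = 0. Lengths are in m, angles in rad, forces in N, time in s.
With the tool pointing down it reaches from about 0.3 to 0.875 m from the base axis. Payload 6.4 kg.
Tool frame: the origin (TCP) lies between the finger pads; the fingertips stand ctrl.tip_extent ahead of it and the grasp point (between the pads) is the TCP (ctrl.tip_extent is the distance from the TCP to the fingertips, in m); z points along the fingers, y is the line along which they close (so a half turn about z gives the same grasp; the last joint's range is limited). The gripper opens to 85 mm and grips with 20 to 120 N. Pads are 22 mm wide; open, the fingers measure 114 mm over their backs; the gripper's body (76 mm by 85 mm) begins 54 mm behind the grasp point. The pads swing forward as they close: fully open they stand 13 mm farther back than shut.
Start: joints at [-1.461, 0.181, 1.607, -0, 1.354, -0.206], TCP at [0.179, -0.547, 0.25] pointing down, gripper open.
Joint ranges: [-2.99, 2.99], [-0.89, 2.07], [0.3, 2.58], [-1.14, 4.28], [0, 2.63], [-3.12, 3.12]. Speed limits (rad/s): [2.57, 2.57, 3.01, 3.14, 3.14, 3.14].

## Interface

Orientations are given as a unit quaternion [w, x, y, z].
In Python, from bench import ctrl gives the robot as it stands.
- The arm moves only by the tool send_rows, never from a script. Its arguments are lists of equal length, an entry for each row: "dr": the turn, a rotation vector about the tool's x, y, z in units of 6 degrees (1.0 is 6 degrees), a list of three; "xyz": the shift along the tool's x, y, z in cm, a list of three; "jaw": the opening in per cent of the stroke, from 0 (shut) to 100 (fully open). In form: {"dr": [[wx, wy, wz], ...], "xyz": [[dx, dy, dz], ...], "jaw": [jaw, ...]}. A call has exactly 8 rows; each row is the pose to reach, as a shift and turn from the pose commanded when the call began, along the tool's axes at that moment; what a row does not reach only later rows make up. A row lasts 1/8 s, in which the tool goes at most 62.5 mm and 10.7 degrees, less where a joint would pass 70% of its speed; a pose out of reach is approached as far as the arm can. A call with a gripper value outside its range is refused whole. The fingers move at their own pace and stop on an object; the grip force is fixed at half the most. Time passes only in rows, so rows that repeat a pose let the fingers close, or fill a call up. It gives the time, the measured TCP pose, the force, the opening and the grip force at its end, in the units of the state.
- ctrl.get_obs(): the state, without advancing time (a new reading comes with each control period).
- ctrl.camera(name): name is "scene" or "side" or "wrist"; returns the picture (384x512x3 uint8, red, green, blue); there is no depth.
- ctrl.calibration(name): a dict with "camera_matrix" (3x3 intrinsics, pixels), "D" ([k1, k2, p1, p2, k3] as OpenCV has them; the pictures are not rectified), "world_from_camera" (4x4, takes a point from camera to world coordinates). Camera axes: x right, y up, looking along -z (the intrinsics and any distortion apply to the point x, -y, -z); pixel columns grow to the right and rows downward; lengths in m; the calibration is good to about 2 mm. A picture is of the moment at which its call begins: read the wrist's pose just before it. calibration takes no time and is no camera call; for the wrist camera it gives the pose at the moment of the call.
- ctrl.hand_in(): hands the job in; it is judged then, once.
The state is a dict: "time_s": time; "q": joint angles; "dq": joint speeds; "joint_efforts": joint torques, N m; "eef_pos": TCP position; "eef_rot": TCP orientation; "wrist_force": force on the tool from outside, world axes, zero at the start; "torque": the same for the moment, N m; "opening": opening from 0.0 (shut) to 1.0 (fully open); "grasp_force": force on a finger pad.
Only numpy, scipy, OpenCV 4.12 (cv2) and the standard library are available. Lean on these libraries where they do the work, as an engineer would, in place of code of your own. Each camera call takes 0.05 s, during which the arm holds its last target. There are 200 camera calls.

## Task

Turn the black focus knob of the inspection camera until the red pointer on the camera's carriage lines up with the green mark. Then take the blue-capped tube out of the rack and hold its round glass foot in front of the lens so the camera can check it for cracks: foot straight above the yellow spot and level with the middle of the lens, tube leaning about 30 degrees with the cap tipped straight away from the lens. Finish while still holding it there in the air; do not touch the camera, and leave the other tubes, the bottles, the beaker and the rubber bulb standing where they are.

Things in the scene. Friction and masses are not known exactly. Their poses are not given: they have to be found in the camera images.
- stand: Grey fixed base plate of the inspection camera, 14 mm thick; origin on the table under the plate. Its x axis runs level from the yellow spot to the camera (the lens looks along -x), y to the left, z up. Plate: x -115 to 135 mm, y -100 to 65 mm, plus a wing for the knob, x -115 to -25, y 60 to 180 mm. The camera rides over x 0 to 135 mm, y -30 to 30 mm, and is 196 mm tall.
- spot (a point): Empty point in the air where the tube's foot has to be: straight above the middle of the yellow disc (30 mm across, black rim) on the base plate, at lens-centre height, 170 mm above the table; about 60 to 75 mm in front of the lens once focused. Its z axis is the direction that the tube must have, from foot to cap: 30 degrees off vertical, tipped straight away from the lens.
- focus (a joint): Angle of the focus knob in rad, 0 to 3.1; grows as the knob is turned clockwise seen from above. Each radian moves the camera carriage and its pointer 14 mm towards the yellow spot. Stiff enough to stay where it is left (about 0.04 N m).
- focus_grip (a point): Grip of the focus knob, black, round skirt 44 mm across with an upright bar across it (42 mm long, 14 mm wide, its top 7 mm above this point; the skirt below ends 23 mm under this point); the point lies on the vertical turning axis at the height to grip; its x axis runs along the bar and turns with it.
- pointer (a point): Tip of the red pointer on the camera carriage, over the white scale (black lines 5 mm apart) beside the camera, 24 mm above the table. Moves along the stand's -x as the knob turns clockwise.
- mark_line (a point): Point on the line of the green mark that sits at the outer edge of the scale; when focused it coincides with the pointer's tip. Its axes are parallel to the stand's; at the start it lies 8 to 29 mm further along the stand's -x than the pointer. Scale, pointer and mark lie on the plate's far side from the knob, 80 mm from the camera's middle.
- rack: Fixed clear plastic tube rack, 60 x 226 x 72 mm, origin at the centre of its underside; its row of four square holes runs along its y axis, at y -75, -25, 25 and 75 mm; upper tier's top at 70 mm.
- tube_blue_cap (a point): Centre of the blue cap (24 mm diameter, 28 mm tall) of the tube to show: a glass culture tube 20 mm in diameter, 125 mm long overall, about 45 g, standing in one of the rack's holes on a floor 8 mm above the table. z points from foot to cap; the tube's rounded end lies 111 mm from this point along -z, the cap's top 14 mm along +z.
- tube_blue_foot (a point): Lowest point of the blue-capped tube's rounded glass end; z points from foot to cap.
- carriage: The inspection camera, white with a dark lens (66 x 52 x 52 mm, centre 170 mm above the table) on an upright aluminium post and dark sliding block; origin on the table under the post; the lens front lies 63 mm from the origin along -x, 170 mm up. Not to be touched.
- amber: Loose amber bottle, 68 mm diameter, 150 mm tall, behind the rack; origin under its centre. A bystander.
- wash: Loose white wash bottle with spout, 60 mm diameter, 170 mm tall, at the left back; origin under its centre. A bystander.
- beaker: Loose clear beaker, 70 mm diameter, 90 mm tall, at the left; origin under its centre. A bystander.
- bulb: Loose orange rubber bulb on a foot, 56 mm diameter, 85 mm tall, at the right front; origin under its centre. A bystander.
- tube_white_cap (a point): Centre of the white cap of another tube like the blue-capped one, in the same rack; to be left in place.
- tube_orange_cap (a point): Centre of the orange cap of another tube like the blue-capped one, in the same rack; to be left in place.
- tube_grey_cap (a point): Centre of the grey cap of another tube like the blue-capped one, in the same rack; to be left in place.
Things that resemble listed ones, but are neither listed nor needed, are in the scene too. What is shaped like the part that bears tube_blue_cap but pink or turquoise is not meant.

How it is judged:
On the way, in this order (a step that is already met when the one before it is completed fails the run):
1. the red pointer stands at the green mark (x of pointer in the frame of mark_line between -0.003 and 0.003 m), for 0.3 s.
2. the blue-capped tube is lifted clear of the rack in the gripper (height (world z) of tube_blue_foot above 0.09 m and contact force between the fingers and tube_blue above 1 N), for 0.2 s.
At the end, for the whole second after the job is handed in: Pointer within 3 mm of the mark; blue-capped tube held still in the gripper, clear of the stand; its foot within 20 mm sideways and in height of the point above the yellow spot at lens height; its axis within 15 degrees of 30 degrees straight away from the lens, cap up (all of step 1 and contact force between the fingers and tube_blue above 1 N and horizontal distance between tube_blue_foot and spot below 0.02 m and height (world z) of tube_blue_foot between 0.15 and 0.19 m and angle between the z axis of tube_blue_cap and the z axis of spot, either way round below 0.26 rad and angle between tube_blue_cap's own z axis and vertical below 1.2 rad and contact force between tube_blue and stand below 0.2 N and linear speed of tube_blue below 0.02 m/s); the arm keeps its last pose, push and grip.
It fails at once if the robot or the tube pushes the camera (contact force between any of the arm, the fingers, tube_blue and carriage above 2 N).
It fails at once if another tube is lifted or knocked over (distance of any of tube_white_cap, tube_orange_cap, tube_grey_cap from where it was at the start of the episode above 0.03 m).
It fails at once if a bottle, beaker or bulb is moved by more than 30 mm or tipped (distance of any of amber, wash, beaker, bulb from where it was at the start of the episode above 0.03 m or angle between any of amber, wash, beaker, bulb's own z axis and vertical above 0.5 rad).
It also fails if it takes over 72 s, if anything falls off the work surface, if the arm or the gripper's body presses on something with over 40 N, if the wrist force passes 120 N, or if a joint passes its speed limit or range.

## Working session

There is one attempt and no reset: what is moved stays moved. The work goes in short steps, Python scripts to look and compute and a tool call to move; the robot and the scene stay as the last step left them, time stands still between calls to the robot, and variables do not carry over. Pictures are saved under pics/ and viewed, at most 10 in all, crops included, and the job is handed in when it is done.

Besides the shell and the picture viewer there is one more tool, called after ">>>" as name(argument=value, ...) on one line, values as JSON. send_rows: Moves the arm, as the interface text tells. Its arguments: {"type":"object","properties":{"dr":{"type":"array","items":{"type":"array","items":{"type":"number"}}},"xyz":{"type":"array","items":{"type":"array","items":{"type":"number"}}},"jaw":{"type":"array","items":{"type":"number"}}},"required":["dr","xyz","jaw"]}

```bash
ls; mkdir -p pics; cat > h.py <<'E'
import numpy as np, cv2
from bench import ctrl
from scipy.spatial.transform import Rotation as R
def snap(n,f):
    c=ctrl.calibration(n); im=ctrl.camera(n); cv2.imwrite('pics/'+f+'.png',im[:,:,::-1]); np.savez('pics/'+f+'.npz',K=c['camera_matrix'],D=c['D'],T=c['world_from_camera'],im=im); return im
def load(f): return np.load('pics/'+f+'.npz')
def ray(c,px):
    p=cv2.undistortPoints(np.array([[px]],float),np.array(c['K']),np.array(c['D']))[0,0]
    T=c['T']; d=T[:3,:3]@np.array([p[0],-p[1],-1]); return T[:3,3],d/np.linalg.norm(d)
def onz(c,px,z):
    o,d=ray(c,px); return o+d*(z-o[2])/d[2]
def tri(rs):
    A=sum(np.eye(3)-np.outer(d,d) for o,d in rs); b=sum((np.eye(3)-np.outer(d,d))@o for o,d in rs)
    x=np.linalg.solve(A,b); return x,[np.linalg.norm((np.eye(3)-np.outer(d,d))@(x-o)) for o,d in rs]
def proj(c,P):
    T=np.linalg.inv(c['T']); q=T[:3,:3]@np.array(P,float)+T[:3,3]; q=q*[1,-1,-1]
    return cv2.projectPoints(q[None],np.zeros(3),np.zeros(3),np.array(c['K']),np.array(c['D']))[0][0,0]
def tool():
    o=ctrl.get_obs(); w,x,y,z=o['eef_rot']; return np.array(o['eef_pos']),R.from_quat([x,y,z,w])
def goal(p,Rg):
    p0,R0=tool(); print('xyz cm',np.round(R0.inv().apply(np.array(p)-p0)*100,2),'dr',np.round(np.degrees((R0.inv()*Rg).as_rotvec())/6,2))
E
python3 - <<'E'
from h import *
a=snap('scene','s0');b=snap('side','d0');snap('wrist','w0')
print(ctrl.tip_extent,ctrl.get_obs()['eef_rot'])
for n in 'sd': print(load(n+'0')['T'][:3,3])
E
```

```text
pics
0.019 [-6.70580297e-04  9.87556035e-01  1.57266101e-01  3.05063021e-05]
[1.19965672 0.84989416 1.24222703]
[-0.04887283  0.87848702  0.92297798]
```

View pics/s0.png

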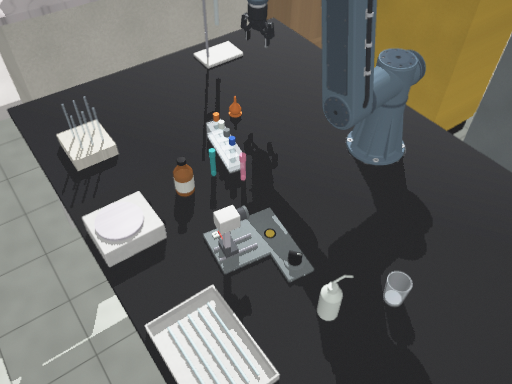

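View pics/d0.png

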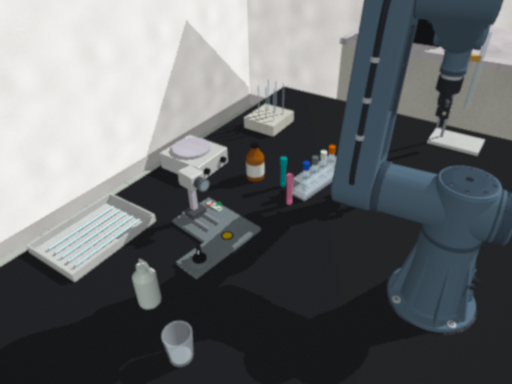

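Candidates for the blue-capped tube: scene (232,141) blue cap; lookalikes are the turquoise tube (212,160) and pink tube (243,168) standing outside the rack, and the white, orange and grey caps in the rack. I choose the blue one in the rack.

```bash
python3 - <<'E'
from h import *
s,d=load('s0'),load('d0')
def blob(c,lo,hi,roi):
    x0,y0,x1,y1=roi; h=cv2.cvtColor(c['im'],cv2.COLOR_RGB2HSV)[y0:y1,x0:x1]
    m=cv2.inRange(h,np.array(lo),np.array(hi)); n,l,st,ce=cv2.connectedComponentsWithStats(m)
    if n<2: return None
    k=1+np.argmax(st[1:,4]); return ce[k]+[x0,y0],st[k,4]
def rep(name,lo,hi,rs,rd,z=None):
    a,b=blob(s,lo,hi,rs),blob(d,lo,hi,rd); print(name,a,b)
    if a and b: print('  tri',np.round(tri([ray(s,a[0]),ray(d,b[0])]),4) if 0 else [np.round(v,4) for v in tri([ray(s,a[0]),ray(d,b[0])])])
    if z:
        for c,q in((s,a),(d,b)):
            if q: print('  z',np.round(onz(c,q[0],z),4))
rep('blue',(108,150,80),(130,255,255),(222,128,245,155),(295,155,318,180),.119)
rep('yellow',(20,120,100),(35,255,255),(255,222,285,245),(215,225,240,245),.0145)
rep('knob',(0,0,0),(180,255,45),(284,245,306,268),(188,248,210,266))
rep('green',(50,100,60),(80,255,255),(205,215,270,270),(200,190,230,215),.02)
rep('red',(0,150,100),(6,255,255),(205,215,235,250),(200,190,225,215),.024)
rep('white_lens',(0,0,200),(180,40,255),(210,200,245,235),(170,160,215,195))
def crop(c,x0,y0,x1,y1,k): return cv2.resize(c['im'][y0:y1,x0:x1,::-1],None,fx=k,fy=k,interpolation=cv2.INTER_CUBIC)
A=crop(s,195,100,325,285,3);B=crop(d,165,135,345,280,2)
o=np.zeros((560,800,3),np.uint8);o[:555,:390]=A;o[:290,395:755]=B;cv2.imwrite('pics/c0.png',o)
E
```

```text
blue (array([231.58, 140.16]), np.int32(50)) (array([305.89230769, 164.52307692]), np.int32(65))
  tri [array([ 0.5154, -0.2328,  0.12  ]), array([0.0024, 0.0024])]
  z [ 0.5163 -0.2306  0.119 ]
  z [ 0.5169 -0.2382  0.119 ]
yellow (array([269.58490566, 233.        ]), np.int32(53)) (array([226.82051282, 234.92307692]), np.int32(39))
  tri [array([0.6038, 0.1173, 0.0135]), array([0.0015, 0.0015])]
  z [0.605  0.1196 0.0145]
  z [0.6035 0.1162 0.0145]
knob (array([294.32478632, 259.15384615]), np.int32(117)) (array([199.11864407, 257.        ]), np.int32(118))
  tri [array([0.607 , 0.2479, 0.0235]), array([0.0017, 0.0017])]
green None (array([219.11764706, 202.70588235]), np.int32(17))
  z [0.7235 0.0031 0.02  ]
red (array([218.5, 232.5]), np.int32(2)) None
  z [0.7432 0.0281 0.024 ]
white_lens (array([226.13732394, 213.82394366]), np.int32(284)) (array([191.16546763, 171.48201439]), np.int32(139))
  tri [array([0.7501, 0.0933, 0.1905]), array([0.0023, 0.0023])]
```

View pics/c0.png

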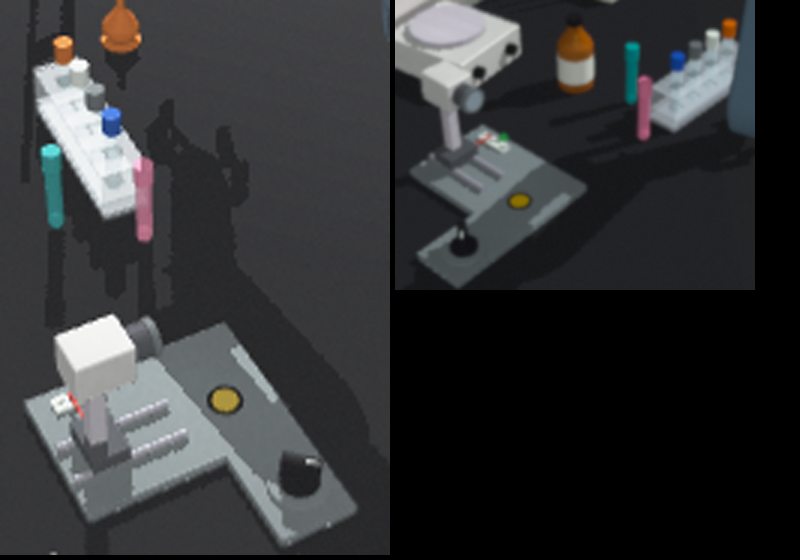

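```bash
python3 - <<'E'
from h import *
s,d=load('s0'),load('d0')
P={}
for n,cx,cy in(('x-115,y-100',223,323),('x-115,y180',357,508),('x-25,y180',286,545),('x135,y65',91,521),('x135,y-100',25,402)):
    P[n]=onz(s,(195+cx/3,100+cy/3),.013)[:2]
L=np.array([[-.115,-.1],[-.115,.18],[-.025,.18],[.135,.065],[.135,-.1]]);W=np.array(list(P.values()))
lm=L.mean(0);wm=W.mean(0);H=(L-lm).T@(W-wm);th=np.arctan2(H[0,1]-H[1,0],H[0,0]+H[1,1])
Rm=np.array([[np.cos(th),-np.sin(th)],[np.sin(th),np.cos(th)]]);o=wm-Rm@lm
print(np.degrees(th),o,np.round(W-(L@Rm.T+o),4))
print('yellow local',Rm.T@(np.array([.604,.1175])-o),'knob local',Rm.T@(np.array([.607,.248])-o))
c=d
for n,cx,cy in(('orange',729,29),('white',712,41),('grey',696,49),('blue',677,61)):
    pass
for n,cx,cy in(('orange',63,50),('white',79,72),('grey',95,97),('blue',111,122)):
    print(n,np.round(onz(s,(195+cx/3,100+cy/3),.12),4))
for n,cx,cy in(('pinkfoot',145,238),('turqfoot',56,224),):
    print(n,np.round(onz(s,(195+cx/3,100+cy/3),.0),4))
p,r=tool();print(p,r.as_matrix().round(3))
goal([.604,.12,.33],R.from_matrix([[1,0,0],[0,-1,0],[0,0,-1]]))
print(proj(load('w0'),[p[0],p[1],0]), load('w0')['T'].round(3))
E
```

```text
-7.651237333050795 [0.66479116 0.11610302] [[ 0.0022 -0.0009]
 [ 0.0021 -0.0017]
 [-0.0009  0.0024]
 [-0.0007  0.0019]
 [-0.0027 -0.0018]]
yellow local [-0.06043592 -0.00670936] knob local [-0.07483776  0.12302821]
orange [ 0.4908 -0.3743  0.12  ]
white [ 0.4978 -0.3266  0.12  ]
grey [ 0.5077 -0.2757  0.12  ]
blue [ 0.5172 -0.2265  0.12  ]
pinkfoot [ 0.5287 -0.141   0.    ]
turqfoot [ 0.6044 -0.2238  0.    ]
[ 0.17856441 -0.54616465  0.2495935 ] [[ 0.951  0.311 -0.   ]
 [ 0.311 -0.951  0.001]
 [ 0.    -0.001 -1.   ]]
xyz cm [ 61.13 -50.12  -7.96] dr [-0.01 -0.    3.02]
[250.94049594 161.82895217] [[ 0.31   0.909  0.278  0.25 ]
 [-0.951  0.297  0.089 -0.524]
 [-0.002 -0.291  0.957  0.373]
 [ 0.     0.     0.     1.   ]]
```

>>> send_rows(dr=[[0, 0, 0], [0, 0, 0.5], [0, 0, 1], [0, 0, 1.5], [0, 0, 2], [0, 0, 2.5], [0, 0, 3], [0, 0, 3]], xyz=[[2, -2, -2], [6, -5, -4], [10, -8, -6], [14.5, -12, -7], [19, -16, -8], [23, -20, -8], [27, -23, -8], [30, -25, -8]], jaw=[100, 100, 100, 100, 100, 100, 100, 100])

```text
time_s: 1.15
eef_pos: [0.3868, -0.2138, 0.3304]
eef_rot: [0.0, 1.0, 0.001, 0.0]
wrist_force: [0.1, 0.0, -0.2]
opening: 0.999
grasp_force: 0.0
```

```bash
python3 - <<'E'
from h import *
y=np.radians(-7.65);x=np.array([np.cos(y),np.sin(y),0]);z=np.array([0,0,-1.]);
Rg=R.from_matrix(np.c_[x,np.cross(z,x),z])
goal([.59,.12,.33],Rg); print(ctrl.get_obs()['q'])
E
```

```text
xyz cm [ 20.4  -33.33   0.04] dr [ 0.  -0.   1.3]
[-7.74790121e-01 -1.91134781e-01  1.81635192e+00  1.65538226e-04
  1.51599180e+00  7.93668661e-01]
```

>>> send_rows(dr=[[0, 0, 0.3], [0, 0, 0.6], [0, 0, 0.9], [0, 0, 1.3], [0, 0, 1.3], [0, 0, 1.3], [0, 0, 1.3], [0, 0, 1.3]], xyz=[[2, -3, 0], [5, -8, 0], [8, -13, 0], [11, -18.5, 0], [14.5, -24, 0], [18, -29.5, 0], [20.4, -33.3, 0], [20.4, -33.3, 0]], jaw=[100, 100, 100, 100, 100, 100, 100, 100])

```text
time_s: 2.15
eef_pos: [0.5901, 0.1207, 0.329]
eef_rot: [-0.0, 0.998, -0.065, -0.001]
wrist_force: [0.5, -1.0, 1.0]
opening: 1.001
grasp_force: 0.0
```

```bash
python3 - <<'E'
from h import *
im=snap('wrist','w1'); print(tool()[0],ctrl.get_obs()['q'])
cv2.imwrite('pics/w1b.png',cv2.resize(im[:,:,::-1],(800,600),interpolation=cv2.INTER_CUBIC))
E
```

```text
[0.58954317 0.11901548 0.32916604] [ 2.14213784e-03  1.87361055e-01  1.44081639e+00 -1.59228605e-04
  1.51533305e+00  1.70465569e+00]
```

View pics/w1b.png

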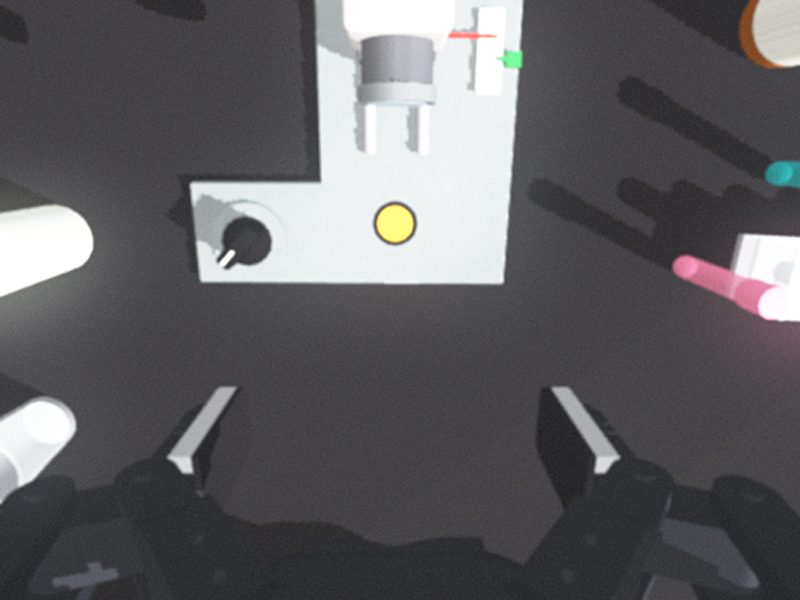

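The wrist view shows the knob at (247,240) with its white index at (227,258), the yellow spot at (395,223), the red pointer tip at (496,36) and the green mark at (512,59).

```bash
cat > m.py <<'E'
from h import *
def meas(f):
    c=load(f); im=c['im']; h=cv2.cvtColor(im,cv2.COLOR_RGB2HSV); k=1.5625
    def pts(m,x0,y0,x1,y1):
        v=np.argwhere(m[y0:y1,x0:x1])[:,::-1]+[x0,y0]; return v
    red=(cv2.inRange(h,(0,110,100),(8,255,255))|cv2.inRange(h,(172,110,100),(180,255,255)))
    g=cv2.inRange(h,(45,110,60),(85,255,255)); ye=cv2.inRange(h,(22,100,120),(35,255,255))
    return c,red,g,ye
E
python3 - <<'E'
from m import *
c,red,g,ye=meas('w1'); im=c['im']
y=np.radians(-7.65);ex=np.array([np.cos(y),np.sin(y),0]);ey=np.array([-ex[1],ex[0],0])
def big(m,roi):
    x0,y0,x1,y1=roi;n,l,st,ce=cv2.connectedComponentsWithStats(m[y0:y1,x0:x1]);k=1+np.argmax(st[1:,4]);return np.argwhere(l==k)[:,::-1]+[x0,y0],st[k]
yp,_=big(ye,(220,110,290,180)); Y=onz(c,yp.mean(0),.0145); print('spot',Y.round(4),len(yp))
rp,st=big(red,(280,5,330,45)); gp,st2=big(g,(310,20,345,60)); print('red',st,'green',st2)
for n,p in(('red',rp),('green',gp)):
    q=np.array([onz(c,a,.024)for a in p]); u=(q-Y)@np.c_[ex,ey]; print(n,'x',u[:,0].min().round(4),u[:,0].mean().round(4),u[:,0].max().round(4),'y',u[:,1].min().round(4),u[:,1].max().round(4))
# plate edges for yaw: front edge, from bright mask
gray=cv2.cvtColor(im,cv2.COLOR_RGB2GRAY)
E1=[]
for x in range(135,318,4):
    col=gray[160:200,x].astype(float); r=160+np.argmin(np.diff(cv2.GaussianBlur(col[:,None],(1,5),0)[:,0]))+.5; E1.append(onz(c,(x,r),.013)[:2])
vx,vy,_,_=cv2.fitLine(np.float32(E1),cv2.DIST_HUBER,0,.01,.01).ravel(); print('front edge dir',np.degrees(np.arctan2(vy,vx)), 'yaw',np.degrees(np.arctan2(vy,vx))%180-90)
# knob
dk=cv2.inRange(gray,0,40); kp,st=big(dk,(138,138,178,172)); print('knob',st,kp.mean(0), onz(c,kp.mean(0),.03).round(4))
w=cv2.inRange(gray,190,255); wp,st=big(w,(136,155,153,173)); print('index',st,wp.mean(0)); 
pc=cv2.PCACompute(np.float32([onz(c,a,.045)[:2] for a in wp]),None); print(pc)
cv2.imwrite('pics/k1.png',cv2.resize(im[120:185,120:190,::-1],None,fx=8,fy=8,interpolation=cv2.INTER_CUBIC))
E
```

```text
spot [0.6034 0.1171 0.0145] 412
red [ 8 16 19  4 40] green [ 10  13  14  11 103]
red x 0.1477 0.1493 0.151 y -0.0655 -0.0433
green x 0.1264 0.1324 0.1378 y -0.1002 -0.0836
front edge dir 82.04722 yaw -7.9527817Traceback (most recent call last):
  File "<stdin>", line 17, in <module>
  File "<stdin>", line 5, in big
    return _wrapfunc(a, 'argmax', axis=axis, out=out, **kwds)
    return bound(*args, **kwds)
ValueError: attempt to get argmax of an empty sequence
```

```bash
python3 - <<'E'
from m import *
c,red,g,ye=meas('w1'); im=c['im']
gray=cv2.cvtColor(im,cv2.COLOR_RGB2GRAY)
print(gray[140:176:3,134:180:3])
o=np.hstack([cv2.resize(im[125:180,125:185,::-1],None,fx=6.6,fy=6.6,interpolation=cv2.INTER_CUBIC),cv2.resize(np.clip(im[125:180,125:185,::-1].astype(int)*4,0,255).astype(np.uint8),None,fx=6.6,fy=6.6,interpolation=cv2.INTER_CUBIC)])
cv2.imwrite('pics/k1.png',o)
E
```

```text
[[162 166 175 170 170 119  72  59  59  79 166 233 238 238 238 229]
 [168 166 169 168  87  56  55  58  62  60  53  93 229 237 238 236]
 [165 172 175 134  51  60  51  62  60  58  65  61 121 235 236 239]
 [164 169 171  73  56  56  56  70  69  70  64  65  69 214 238 238]
 [167 169 169  63  56  54  61  69  70  68  71  68  73 145 239 238]
 [165 171 165  61  49  58  67  72  71  62  71  73  71 130 238 237]
 [220 172 173  94  61  58  66  71  65  69  75  74  74 149 239 237]
 [232 207 203  63 221 253  68  69  66  69  71  73  76 217 236 236]
 [234 230  95 157 255 105  65  64  69  69  72  68 152 237 236 238]
 [232 223 132 255 138  59  74  66  68  62  72 168 238 235 237 238]
 [232 233 230 167  66 178 240 223 197 216 234 237 237 234 237 237]
 [235 234 235 230 222 237 239 238 236 237 236 236 236 238 236 235]]
```

View pics/k1.png

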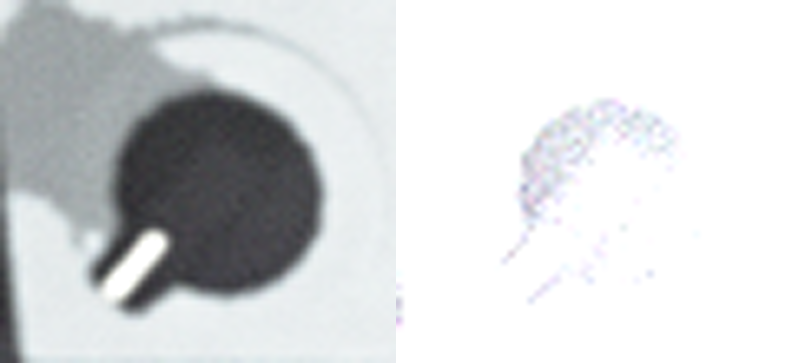

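The white index runs from crop (160,237) to (112,295) along the raised bar, and the skirt circle is centred at (222,193) with radius 103.

```bash
python3 - <<'E'
from h import *
c=load('w1'); px=lambda x,y:(125+x/6.6-.5,125+y/6.6-.5)
for z in(.02,.03,.04):
    a,b=onz(c,px(119,193),z),onz(c,px(325,193),z); print(z,'skirt',onz(c,px(222,193),z).round(4),np.linalg.norm(a-b).round(4))
for z in(.04,.045,.05):
    a,b=onz(c,px(160,237),z),onz(c,px(112,295),z); e1,e2=onz(c,px(97,277),z),onz(c,px(135,310),z)
    print(z,a.round(4),b.round(4),'yaw',np.degrees(np.arctan2(*(b-a)[1::-1])),'end mid',((e1+e2)/2).round(4),'width',np.linalg.norm(e1-e2))
s,d=load('s0'),load('d0')
print(c['T'][:3,3])
E
```

```text
0.02 skirt [0.6063 0.2484 0.02  ] 0.0435
0.03 skirt [0.6076 0.2451 0.03  ] 0.0425
0.04 skirt [0.609  0.2419 0.04  ] 0.0415
0.04 [0.6019 0.2563 0.04  ] [0.5915 0.2687 0.04  ] yaw 129.9814961722669 end mid [0.5917 0.2678 0.04  ] width 0.00987345624048939
0.045 [0.6027 0.2545 0.045 ] [0.5924 0.2668 0.045 ] yaw 129.98149617226693 end mid [0.5926 0.2659 0.045 ] width 0.009753657562166503
0.05 [0.6034 0.2528 0.05  ] [0.5933 0.2649 0.05  ] yaw 129.9814961722672 end mid [0.5934 0.264  0.05  ] width 0.009633858883843374
[0.66496401 0.10976285 0.45208536]
```

```bash
python3 - <<'E'
from h import *
s,d=load('s0'),load('d0')
print('wash base',onz(s,(328,312),0.005),onz(d,(149,301),.005)); print('wash body mid',tri([ray(s,(330,302)),ray(d,(147,287))]))
print('spout tip',tri([ray(s,(351,276)),ray(d,(153,263))]),'top',tri([ray(s,(331,281)),ray(d,(143,264))]))
print('beaker',onz(s,(395,297),.005),onz(d,(180,355),.005))
y=np.radians(130);x=np.array([np.cos(y),np.sin(y),0]);z=np.array([0,0,-1.]);
goal([.607,.247,.2],R.from_matrix(np.c_[x,np.cross(z,x),z]))
E
```

```text
wash base [0.6337331 0.4363124 0.005    ] [0.62713241 0.43414424 0.005     ]
wash body mid (array([0.62991199, 0.43015676, 0.0530706 ]), [np.float64(0.002538573494035727), np.float64(0.0025385734940357564)])
spout tip (array([0.58386981, 0.43600383, 0.16588741]), [np.float64(0.01072387715213731), np.float64(0.010723877152137089)]) top (array([0.62832414, 0.42071477, 0.13891434]), [np.float64(0.0027414560109149423), np.float64(0.0027414560109149237)])
beaker [0.44127805 0.51231369 0.005     ] [0.44580836 0.50787417 0.005     ]
xyz cm [  0.07 -12.92  12.91] dr [-2.000e-02  1.000e-02 -2.292e+01]
```

>>> send_rows(dr=[[0, 0, -1.4], [0, 0, -2.8], [0, 0, -4.2], [0, 0, -5.6], [0, 0, -7], [0, 0, -8.5], [0, 0, -10], [0, 0, -11.5]], xyz=[[0, -2, 0], [0, -4, 0], [0, -6, 0], [0, -8, 0], [0, -10, 0], [0, -12, 0], [0.1, -12.9, 1], [0.1, -12.9, 3]], jaw=[100, 100, 100, 100, 100, 100, 100, 100])

```text
time_s: 3.2
eef_pos: [0.6082, 0.2447, 0.3011]
eef_rot: [0.0, 0.859, 0.512, 0.001]
wrist_force: [-0.1, 0.2, 0.0]
opening: 1.003
grasp_force: 0.0
```

>>> send_rows(dr=[[0, 0, -1.4], [0, 0, -2.8], [0, 0, -4.2], [0, 0, -5.6], [0, 0, -7], [0, 0, -8.5], [0, 0, -10], [0, 0, -11.4]], xyz=[[0, 0, 2], [0, 0, 4], [0, 0, 6], [0, 0, 8], [0, 0, 9], [0, 0, 10], [0, 0, 10], [0, 0, 10]], jaw=[100, 100, 100, 100, 100, 100, 80, 70])

```text
time_s: 4.2
eef_pos: [0.6076, 0.2436, 0.2002]
eef_rot: [-0.0, 0.424, 0.906, -0.0]
wrist_force: [0.0, -0.3, -0.3]
opening: 0.7
grasp_force: 0.0
```

```bash
python3 - <<'E'
from h import *
im=snap('wrist','w2'); p,r=tool(); print(p,r.as_matrix()[:,0],ctrl.get_obs()['q'],load('w2')['T'][:3,3])
print(proj(load('w2'),[.607,.247,.045]))
cv2.imwrite('pics/w2b.png',cv2.resize(im[:,:,::-1],(800,600),interpolation=cv2.INTER_CUBIC))
E
```

```text
[0.60767272 0.24368083 0.20028821] [-6.45482142e-01  7.63775362e-01 -4.31480398e-05] [ 2.00631643e-01  3.98389288e-01  1.43704303e+00 -3.77462606e-04
  1.30673590e+00 -5.00924096e-01] [0.56069758 0.29972499 0.32339646]
[253.57316443 177.07691163]
```

View pics/w2b.png

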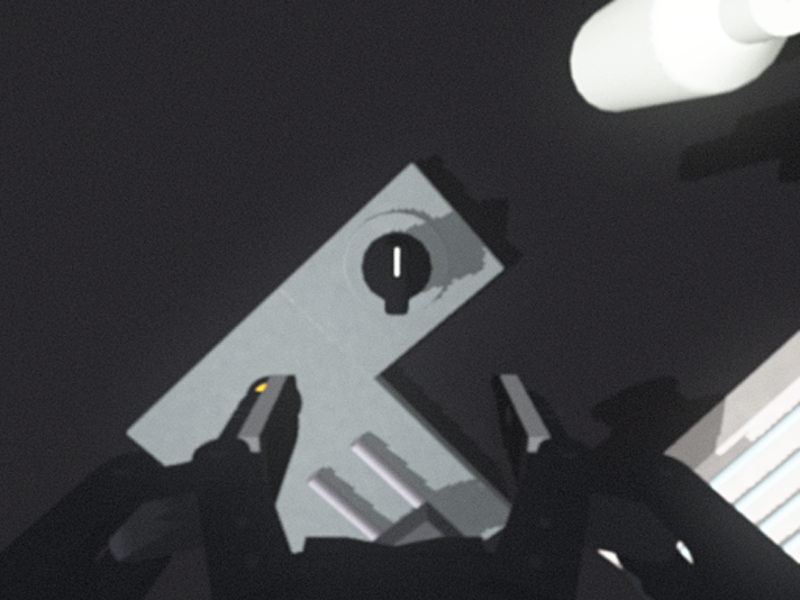

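The bar is aligned with the tool x axis: index at (397,247–277), far bar end at (397,313), skirt centre (397,267).

```bash
python3 - <<'E'
from h import *
c=load('w2'); q=lambda x,y:((x+.5)/1.5625-.5,(y+.5)/1.5625-.5)
for z in(.045,.05,.055):
    a,b=onz(c,q(385,313),z),onz(c,q(408.5,313),z);e=onz(c,q(397,313),z);x=tool()[1].as_matrix()[:,0]
    print(z,'bar w',np.linalg.norm(a-b).round(4),'centre from end',(e+.021*x).round(4), 'idx',onz(c,q(397,247),z).round(4),'idx dir',np.degrees(np.arctan2(*(onz(c,q(397,247),z)-onz(c,q(397.5,277),z))[1::-1])))
for z in (.02,.03,.035):print(z,'skirt',onz(c,q(397,267),z).round(4),np.linalg.norm(onz(c,q(361.5,267),z)-onz(c,q(432,267),z)))
E
```

```text
0.045 bar w 0.014 centre from end [0.6079 0.2463 0.045 ] idx [0.5959 0.2607 0.045 ] idx dir 130.91601843877697
0.05 bar w 0.0137 centre from end [0.6068 0.2476 0.05  ] idx [0.5953 0.2614 0.05  ] idx dir 130.9160184387772
0.055 bar w 0.0135 centre from end [0.6057 0.2488 0.055 ] idx [0.5946 0.2621 0.055 ] idx dir 130.91601843877697
0.02 skirt [0.6072 0.2474 0.02  ] 0.04444778371703521
0.03 skirt [0.6057 0.2492 0.03  ] 0.042982777070739234
0.035 skirt [0.6049 0.25   0.035 ] 0.04225027374759135
```

>>> send_rows(dr=[[0, 0, 0], [0, 0, 0], [0, 0, 0], [0, 0, 0], [0, 0, 0], [0, 0, 0], [0, 0, 0], [0, 0, 0]], xyz=[[0.3, 0.2, 3], [0.3, 0.2, 6], [0.3, 0.2, 9], [0.3, 0.2, 11.5], [0.3, 0.2, 13.5], [0.3, 0.2, 15], [0.3, 0.2, 15.4], [0.3, 0.2, 15.4]], jaw=[70, 70, 70, 70, 70, 70, 60, 40])

```text
time_s: 5.25
eef_pos: [0.6078, 0.2489, 0.0466]
eef_rot: [0.0, 0.425, 0.905, 0.0]
wrist_force: [-0.1, -0.4, -0.3]
opening: 0.41
grasp_force: 0.0
```

>>> send_rows(dr=[[0, 0, 0], [0, 0, 0], [0, 0, 0], [0, 0, 0], [0, 0, 0], [0, 0, 0], [0, 0, 0], [0, 0, 0]], xyz=[[0, 0, 0], [0, 0, 0], [0, 0, 0], [0, 0, 0], [0, 0, 0], [0, 0, 0], [0, 0, 0], [0, 0, 0]], jaw=[30, 20, 10, 5, 5, 5, 5, 5])

```text
time_s: 6.25
eef_pos: [0.6067, 0.2478, 0.0475]
eef_rot: [-0.001, 0.425, 0.905, -0.001]
wrist_force: [-6.9, -6.3, 11.1]
opening: 0.151
grasp_force: 59.7
```

>>> send_rows(dr=[[0, 0, 0], [0, 0, 1.2], [0, 0, 2.6], [0, 0, 4], [0, 0, 5.5], [0, 0, 7], [0, 0, 8.5], [0, 0, 9.5]], xyz=[[0, -0.1, -0.1], [0, -0.1, -0.1], [0, -0.1, -0.1], [0, -0.1, -0.1], [0, -0.1, -0.1], [0, -0.1, -0.1], [0, -0.1, -0.1], [0, -0.1, -0.1]], jaw=[5, 5, 5, 5, 5, 5, 5, 5])

```text
time_s: 7.25
eef_pos: [0.6052, 0.2474, 0.0476]
eef_rot: [-0.0, 0.807, 0.591, -0.002]
wrist_force: [-8.4, -4.7, 7.2]
opening: 0.153
grasp_force: 60.0
```

```bash
python3 - <<'E'
from m import *
snap('scene','s1');snap('side','d1');im=snap('wrist','w3');print(ctrl.get_obs()['wrist_force'],tool()[1].as_matrix()[:,0])
y=np.radians(-7.95);ex=np.array([np.cos(y),np.sin(y),0]);ey=np.array([-ex[1],ex[0],0]);Y=np.array([.6034,.1171,0])
for f in('s0','s1','d0','d1','w3'):
    c=load(f);P=[np.round(proj(c,Y+ex*.145+ey*-.075+[0,0,.024]))];print(f,P)
o=[]
for f in('s0','s1','d0','d1'):
    c=load(f);u,v=proj(c,Y+ex*.135+ey*-.08+[0,0,.024]).astype(int);o.append(cv2.resize(c['im'][v-14:v+14,u-18:u+18,::-1],None,fx=11,fy=10,interpolation=cv2.INTER_CUBIC))
cv2.imwrite('pics/p1.png',np.vstack([np.hstack(o[:2]),np.hstack(o[2:])]))
E
```

```text
[-8.32848291 -5.13400264  6.81660027] [ 0.29782251  0.95461719 -0.00278912]
s0 [array([219., 230.])]
s1 [array([219., 230.])]
d0 [array([213., 203.])]
d1 [array([213., 203.])]
w3 [array([522., 467.])]
```

View pics/p1.png

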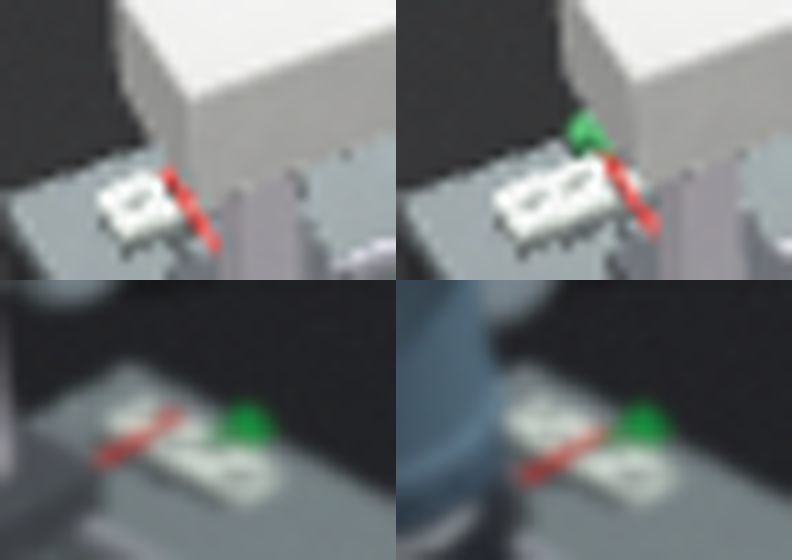

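>>> send_rows(dr=[[0, 0, 0.7], [0, 0, 1.4], [0, 0, 2], [0, 0, 2], [0, 0, 2], [0, 0, 2], [0, 0, 2], [0, 0, 2]], xyz=[[0, 0, 0], [0, 0, 0], [0, 0, 0], [0, 0, 0], [0, 0, 0], [0, 0, 0], [0, 0, 0], [0, 0, 0]], jaw=[5, 5, 5, 5, 5, 40, 60, 60])

```text
time_s: 8.4
eef_pos: [0.6071, 0.2484, 0.0475]
eef_rot: [0.0, 0.863, 0.505, 0.0]
wrist_force: [0.4, -0.1, 0.1]
opening: 0.602
grasp_force: 0.0
```

>>> send_rows(dr=[[0, 0, 0], [0, 0, 0], [0, 0, 0], [0, 0, 0], [0, 0, 1], [0, 0, 2], [0, 0, 3], [0, 0, 4]], xyz=[[0, 0, -2], [0, 0, -6], [0, 0, -11], [0, 0, -17], [0, 0, -22], [0, 0, -26], [0, 0, -28], [0, 0, -28]], jaw=[65, 65, 65, 65, 80, 100, 100, 100])

```text
time_s: 9.4
eef_pos: [0.6077, 0.2485, 0.3323]
eef_rot: [0.0, 0.95, 0.313, 0.003]
wrist_force: [-0.1, 0.3, -0.2]
opening: 1.0
grasp_force: 0.0
```

```bash
python3 - <<'E'
from h import *
# view from a TCP pose with lens camera straight above the scale: wrist cam vertical-ish
y=np.radians(-7.95);ex=np.array([np.cos(y),np.sin(y),0]);ey=np.array([-ex[1],ex[0],0]);Y=np.array([.6034,.1171,0])
x=ex;z=np.array([0,0,-1.]);Rg=R.from_matrix(np.c_[x,np.cross(z,x),z])
goal(Y+ex*.02-ey*.06+[0,0,.33],Rg);print(ctrl.get_obs()['q'],tool()[1].as_matrix()[:,0])
E
```

```text
xyz cm [-10.94  15.99   0.21] dr [ 0.   -0.07  7.41]
[2.07785895e-01 3.05343634e-01 1.29199947e+00 5.63677563e-05
 1.53726805e+00 1.14145876e+00] [0.80378958 0.59487959 0.00637127]
```

>>> send_rows(dr=[[0, 0, 1.4], [0, 0, 2.8], [0, 0, 4.2], [0, 0, 5.6], [0, 0, 7], [0, 0, 7.4], [0, 0, 7.4], [0, 0, 7.4]], xyz=[[-2, 3, 0], [-4, 6, 0], [-6.5, 9.5, 0], [-9, 13, 0], [-10.9, 16, 0], [-10.9, 16, 0], [-10.9, 16, 0], [-10.9, 16, 0]], jaw=[100, 100, 100, 100, 100, 100, 100, 100])

```text
time_s: 10.4
eef_pos: [0.6149, 0.0552, 0.3282]
eef_rot: [-0.0, 0.998, -0.066, 0.001]
wrist_force: [0.1, 0.5, -0.5]
opening: 1.001
grasp_force: 0.0
```

```bash
python3 - <<'E'
from m import *
im=snap('wrist','w4'); c,red,g,ye=meas('w4')
y=np.radians(-7.95);ex=np.array([np.cos(y),np.sin(y),0]);ey=np.array([-ex[1],ex[0],0]);Y=np.array([.6034,.1171,0])
u,v=proj(c,Y+ex*.133-ey*.08+[0,0,.024]).astype(int);print(u,v)
x0,y0=u-45,v-40
for n,m in(('red',red),('green',g)):
    s=m[y0:y0+80,x0:x0+90];n_,l,st,ce=cv2.connectedComponentsWithStats(s);k=1+np.argmax(st[1:,4]);p=np.argwhere(l==k)[:,::-1]+[x0,y0]
    for z in(.02,.024):
        q=(np.array([onz(c,a,z)for a in p])-Y)@np.c_[ex,ey];print(n,st[k],z,'x',q[:,0].min().round(4),q[:,0].mean().round(4),q[:,0].max().round(4),'y',q[:,1].min().round(4),q[:,1].max().round(4))
print('cam',(c['T'][:3,3]-Y)@np.c_[ex,ey,[0,0,1]])
cv2.imwrite('pics/p2.png',cv2.resize(im[max(y0,0):y0+80,x0:x0+90,::-1],None,fx=7,fy=7,interpolation=cv2.INTER_CUBIC))
E
```

```text
267 66
red [  5  36  40   8 136] 0.02 x 0.1298 0.1336 0.1382 y -0.0784 -0.0284
red [  5  36  40   8 136] 0.024 x 0.1295 0.1332 0.1378 y -0.0782 -0.0287
green [ 47  36  15   9 100] 0.02 x 0.1289 0.1338 0.1386 y -0.1003 -0.0822
green [ 47  36  15   9 100] 0.024 x 0.1286 0.1335 0.1382 y -0.0999 -0.082
cam [ 0.09523789 -0.06031161  0.4514859 ]
```

View pics/p2.png

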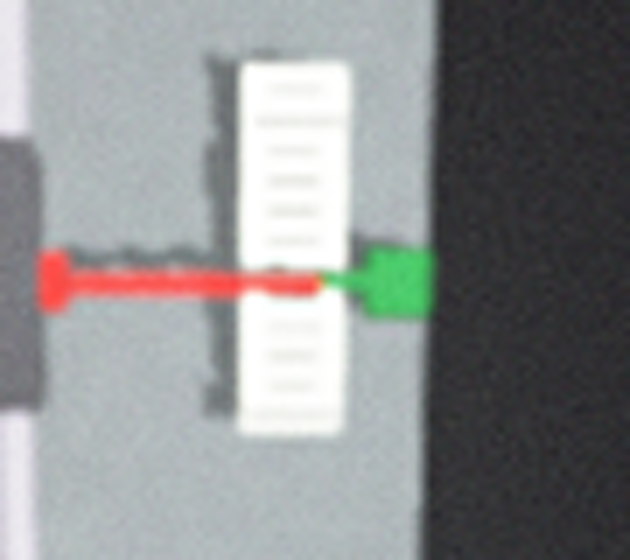

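The pointer tip (320,283) and the green mark's tip (330,279) line up to within 1 mm, so the focus is done. Next, the tube.

```bash
python3 - <<'E'
from h import *
y=np.radians(80);x=np.array([np.cos(y),np.sin(y),0]);z=np.array([0,0,-1.]);
goal([.516,-.234,.26],R.from_matrix(np.c_[x,np.cross(z,x),z]))
E
```

```text
xyz cm [-5.97 29.99  6.79] dr [ 0.00e+00 -1.00e-02 -1.46e+01]
```

>>> send_rows(dr=[[0, 0, -1.3], [0, 0, -2.6], [0, 0, -4], [0, 0, -5.4], [0, 0, -6.8], [0, 0, -8.2], [0, 0, -9.6], [0, 0, -11]], xyz=[[-0.5, 3, 0], [-1.5, 7, 0], [-2.5, 12, 0], [-3.5, 17, 0], [-4.5, 22, 0], [-5.5, 26.5, 0], [-6, 30, 0], [-6, 30, 0]], jaw=[100, 100, 100, 100, 100, 80, 70, 70])

```text
time_s: 11.45
eef_pos: [0.5146, -0.2364, 0.3274]
eef_rot: [0.0, 0.873, 0.488, -0.0]
wrist_force: [0.1, -0.1, -0.9]
opening: 0.698
grasp_force: 0.0
```

>>> send_rows(dr=[[0, 0, -1.3], [0, 0, -2.6], [0, 0, -3.6], [0, 0, -3.6], [0, 0, -3.6], [0, 0, -3.6], [0, 0, -3.6], [0, 0, -3.6]], xyz=[[0, 0, 1], [0, 0, 3], [0, 0, 5], [0, 0, 6.8], [0, 0, 6.8], [0, 0, 6.8], [0, 0, 6.8], [0, 0, 6.8]], jaw=[70, 70, 70, 70, 70, 70, 70, 70])

```text
time_s: 12.45
eef_pos: [0.5155, -0.2347, 0.26]
eef_rot: [0.001, 0.767, 0.642, 0.0]
wrist_force: [0.3, 0.2, -0.2]
opening: 0.697
grasp_force: 0.0
```

```bash
python3 - <<'E'
from m import *
im=snap('wrist','w5'); c=load('w5'); h=cv2.cvtColor(im,cv2.COLOR_RGB2HSV)
m=cv2.inRange(h,(108,140,60),(130,255,255));n,l,st,ce=cv2.connectedComponentsWithStats(m);k=1+np.argmax(st[1:,4]);print(st[k],ce[k])
for z in(.119,.133): print(z,onz(c,ce[k],z).round(4))
print(tool()[0],tool()[1].as_matrix()[:,0],ctrl.get_obs()['q'],c['T'][:3,3],proj(c,[.5157,-.2335,.133]))
cv2.imwrite('pics/w5b.png',cv2.resize(im[:,:,::-1],(800,600),interpolation=cv2.INTER_CUBIC))
E
```

```text
[237 173  25  26 487] [249.18685832 184.8973306 ]
0.119 [ 0.5146 -0.2346  0.119 ]
0.133 [ 0.5154 -0.2308  0.133 ]
[ 0.5154484  -0.23461887  0.25987682] [ 1.75700717e-01  9.84443537e-01 -4.24623682e-04] [-6.36692856e-01  1.52719418e-01  1.61953870e+00  1.80675372e-05
  1.36834249e+00 -4.60079142e-01] [ 0.5292515  -0.1623747   0.38322365] [250.14532415 187.98663842]
```

View pics/w5b.png

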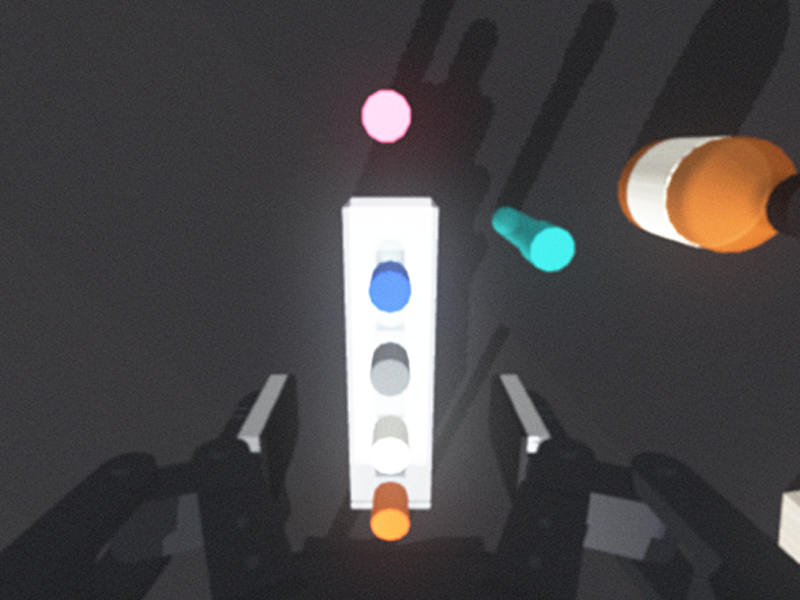

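Blue cap top at (390,289), centred between the fingers; the lookalikes pink (386,116) and turquoise (553,249) are outside the rack and clear of the fingers.

>>> send_rows(dr=[[0, 0, 0], [0, 0, 0], [0, 0, 0], [0, 0, 0], [0, 0, 0], [0, 0, 0], [0, 0, 0], [0, 0, 0]], xyz=[[0.1, 0, 2], [0.1, 0, 5], [0.1, 0, 8], [0.1, 0, 11], [0.1, 0, 13], [0.1, 0, 14.2], [0.1, 0, 14.2], [0.1, 0, 14.2]], jaw=[65, 65, 65, 65, 65, 65, 60, 45])

```text
time_s: 13.5
eef_pos: [0.516, -0.2339, 0.1183]
eef_rot: [0.001, 0.767, 0.642, 0.0]
wrist_force: [-0.2, 0.1, -0.0]
opening: 0.454
grasp_force: 0.0
```

>>> send_rows(dr=[[0, 0, 0], [0, 0, 0], [0, 0, 0], [0, 0, 0], [0, 0, 0], [0, 0, 0], [0, 0, 0], [0, 0, 0]], xyz=[[0, 0, 0], [0, 0, 0], [0, 0, 0], [0, 0, 0], [0, 0, 0], [0, 0, 0], [0, 0, 0], [0, 0, 0]], jaw=[35, 25, 15, 15, 15, 15, 15, 15])

```text
time_s: 14.5
eef_pos: [0.5157, -0.2338, 0.1182]
eef_rot: [0.001, 0.767, 0.642, 0.0]
wrist_force: [-2.0, 1.1, 6.0]
opening: 0.264
grasp_force: 58.4
```

>>> send_rows(dr=[[0, 0, 0], [0, 0, 0], [0, 0, 0], [0, 0, 0], [0, 0, 0], [0, 0, 0], [0, 0, 0], [0, 0, 0]], xyz=[[0, 0, -1], [0, 0, -2.5], [0, 0, -5], [0, 0, -8], [0, 0, -12], [0, 0, -16], [0, 0, -20], [0, 0, -20]], jaw=[15, 15, 15, 15, 15, 15, 15, 15])

```text
time_s: 15.5
eef_pos: [0.517, -0.2345, 0.3226]
eef_rot: [0.004, 0.767, 0.642, 0.001]
wrist_force: [-0.5, -0.6, -1.5]
opening: 0.268
grasp_force: 58.7
```

```bash
python3 - <<'E'
from h import *
p,r=tool()
y=np.radians(-7.95);ex=np.array([np.cos(y),np.sin(y),0]);ey=np.array([-ex[1],ex[0],0]);Y=np.array([.6034,.1171,0])
a=-.5*ex+np.cos(np.pi/6)*np.array([0,0,1]);F=Y+[0,0,.17]
x=ey;z=-a;Rg=R.from_matrix(np.c_[x,np.cross(z,x),z])
goal(F+a*.110,Rg); print(F+a*.11,ctrl.get_obs()['q'])
goal(F+a*.110-ex*.06+[0,0,.08],Rg)
E
```

```text
xyz cm [35.94 -3.2   5.57] dr [-4.92  0.13 -0.34]
[0.5489286  0.12470699 0.26526279] [-6.34919265e-01  1.06774498e-01  1.54456011e+00  1.06650771e-04
  1.48145408e+00 -4.58629848e-01]
xyz cm [35.69 -9.13 -2.47] dr [-4.92  0.13 -0.34]
```

>>> send_rows(dr=[[0, 0, 0], [-0.4, 0, 0], [-1.2, 0, 0], [-2, 0, 0], [-2.8, 0, 0], [-3.6, 0, -0.1], [-4.4, 0.1, -0.3], [-4.9, 0.1, -0.3]], xyz=[[3, -2, -1], [7, -4, -2], [12, -6, -2.5], [17, -8, -2.5], [22, -9, -2.5], [27, -9, -2.5], [32, -9, -2.5], [35.7, -9, -2.5]], jaw=[15, 15, 15, 15, 15, 15, 15, 15])

```text
time_s: 16.5
eef_pos: [0.4885, 0.1357, 0.3417]
eef_rot: [0.191, 0.731, 0.633, 0.168]
wrist_force: [-1.6, -0.7, -0.7]
opening: 0.261
grasp_force: 58.9
```

```bash
cat > g.py <<'E'
from h import *
p,r=tool()
y=np.radians(-7.95);ex=np.array([np.cos(y),np.sin(y),0]);ey=np.array([-ex[1],ex[0],0]);Y=np.array([.6034,.1171,0])
a=-.5*ex+np.cos(np.pi/6)*np.array([0,0,1]);F=Y+[0,0,.17]
x=ey;z=-a;Rg=R.from_matrix(np.c_[x,np.cross(z,x),z])
goal(F+a*.110,Rg); print(p,ctrl.get_obs()['q'])
E
python3 g.py
```

```text
xyz cm [-0.25  1.59  9.67] dr [-0.09 -0.01 -0.04]
[0.48846064 0.13571604 0.3416695 ] [ 0.10892864 -0.34895514  1.9921122  -0.14297261  1.00143793  0.29843183]
```

>>> send_rows(dr=[[-0.1, 0, 0], [-0.1, 0, 0], [-0.1, 0, 0], [-0.1, 0, 0], [-0.1, 0, 0], [-0.1, 0, 0], [-0.1, 0, 0], [-0.1, 0, 0]], xyz=[[-0.2, 1.2, 1], [-0.2, 1.6, 3], [-0.2, 1.6, 5.5], [-0.2, 1.6, 7.5], [-0.2, 1.6, 9], [-0.2, 1.6, 9.6], [-0.2, 1.6, 9.6], [-0.2, 1.6, 9.6]], jaw=[15, 15, 15, 15, 15, 15, 15, 15])

```text
time_s: 17.5
eef_pos: [0.5499, 0.1232, 0.2674]
eef_rot: [0.195, 0.73, 0.632, 0.171]
wrist_force: [-0.3, -0.3, -0.4]
opening: 0.265
grasp_force: 58.9
```

```bash
python3 g.py; python3 - <<'E'
from h import *
y=np.radians(-7.95);ex=np.array([np.cos(y),np.sin(y),0]);Y=np.array([.6034,.1171,0])
o=[]
for n,f in(('scene','s2'),('side','d2')):
    snap(n,f);c=load(f);u,v=proj(c,Y+[0,0,.17]);print(f,u,v);im=c['im'][:,:,::-1].copy();x0,y0=int(u)-50,int(v)-60
    for P,col in((Y+[0,0,.17],(0,0,255)),):
        q=(proj(c,P)-[x0,y0])*4
    b=cv2.resize(im[y0:y0+140,x0:x0+100],None,fx=4,fy=4,interpolation=cv2.INTER_CUBIC);cv2.drawMarker(b,tuple(int(t) for t in q),(0,0,255),0,14,1);o.append(b)
cv2.imwrite('pics/f.png',np.hstack(o))
E
```

```text
xyz cm [ 0.13 -0.21  0.12] dr [ 0.01  0.   -0.05]
[0.54987988 0.12322667 0.26736829] [ 0.06494772 -0.14489172  1.98669978 -0.14388466  0.78916366  0.28400456]
s2 271.04890465371847 200.79237708086626
d2 223.49488069889088 196.31791124429233
```

View pics/f.png

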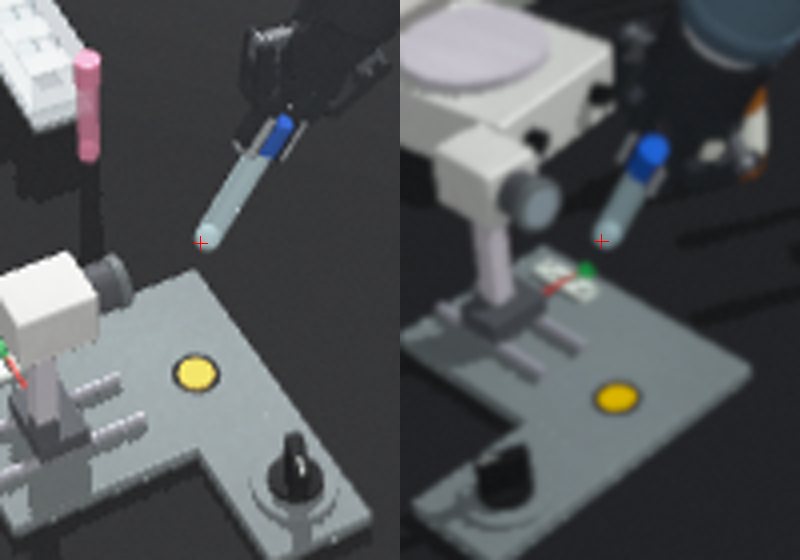

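The foot sits at (205,243) and (605,240) in the two views, a few mm from the projected target, leaning away from the lens, and the pointer is still at the mark.

```bash
python3 -c "
from h import *
print(abs(np.array(ctrl.get_obs()['dq'])).max(),ctrl.hand_in())"
```

```text
the job is handed in; nothing more can be done
0.000838612768764428 None
```

The job is handed in, with no verdict shown: the pointer is within 1 mm of the green mark, and the blue-capped tube is held still, its foot about 3 mm from the point above the yellow spot at lens height, leaning 30° away from the lens.

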